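# Clip a turning blank into the sprung marking-out fixture

### The arm

A 7-joint arm with a two-finger parallel gripper is mounted at the origin on a cart in front of the work surface, level with it; the furniture and walls round the work are solid. World frame = base frame: x ahead of the robot, y to its left, z up, the work surface at z = 0. Lengths are in m, angles in rad, forces in N, time in s.
With the tool pointing down it reaches from about 0.425 to 0.95 m from the base axis. Payload 4.7 kg.
Tool frame: the origin (TCP) lies between the finger pads; the fingertips stand 19 mm ahead of it and the grasp point (between the pads) is the TCP; z points along the fingers, y is the line along which they close (so a half turn about z gives the same grasp; the last joint's range is limited). The gripper opens to 85 mm and grips with 20 to 120 N. Pads are 22 mm wide; open, the fingers measure 114 mm over their backs; the gripper's body (76 mm by 85 mm) begins 54 mm behind the grasp point. The pads swing forward as they close: fully open they stand 13 mm farther back than shut.
Start: joints at [1.081, 0.469, -0.049, 1.532, 0.024, 1.141, -0.082], TCP at [0.3, -0.605, 0.25] pointing down, gripper open.
Joint ranges: [-2.59, 2.59], [-0.33, 1.99], [-1.39, 1.29], [0.1, 2.45], [-1.04, 4.18], [0.21, 1.99], [-2.66, 2.66]. Speed limits (rad/s): [2.57, 2.57, 3.14, 3.14, 3.14, 3.14, 3.14].

### API

Orientations are given as a rotation vector (axis times angle).
In Python, from rig import r gives the robot as it stands.
- The arm moves only by the tool arm_command, never from a script. Its arguments are lists of equal length, an entry for each row: "dp": the shift along the world's x, y, z in cm, a list of three; "spin": the turn about the world's z in rad; "jaw": the finger opening in cm, from 0 to 8.54. In form: {"dp": [[x, y, z], ...], "spin": [spin, ...], "jaw": [jaw, ...]}. A call has 1 to 8 rows; each row shifts and turns the commanded pose from where the row before left it; what a row does not reach is not made up. A row lasts 1/10 s, in which the tool goes at most 50 mm and 8.59 degrees, less where a joint would pass 70% of its speed; a pose out of reach is approached as far as the arm can. A call with a gripper value outside its range is refused whole. The fingers move at their own pace and stop on an object; "newtons" is the grip in N (left out, the last holds). Time passes only in rows, so rows that do not move let the fingers close. It gives the time, the measured TCP pose, the force, the opening and the grip force at its end, in the units of the state.
- r.read_state(): the state, without advancing time (a new reading comes with each control period).
- r.grab_frame(name): name is "scene" or "top"; returns a dict with "frame" (400x640x3 uint8, red, green, blue), "K" (3x3 intrinsics, pixels), "T" (4x4, takes a point from camera to world coordinates). Camera axes: x right, y up, looking along -z (the intrinsics and any distortion apply to the point x, -y, -z); pixel columns grow to the right and rows downward; lengths in m; the calibration is good to about 2 mm. A picture is of the moment at which its call begins. There is no depth.
- r.close_job(): hands the job in; it is judged then, once.
The state is a dict: "t": time; "q": joint angles; "qvel": joint speeds; "joint_torque": joint torques, N m; "tcp_pos": TCP position; "tool_rot": TCP orientation; "contact_force": force on the tool from outside, world axes, zero at the start; "moment": the same for the moment, N m; "finger_gap": finger opening in m; "finger_force": force on a finger pad.
Only numpy, scipy, OpenCV 4.12 (cv2) and the standard library are available. Lean on these libraries where they do the work, as an engineer would, in place of code of your own. Each camera call takes 0.05 s, during which the arm holds its last target. There are 200 camera calls.

### The job

Three squared turning blanks lie on the bench. Load the longest one into the marking-out fixture, ready for its centres and shoulders to be marked: push the fixture's sprung jaw back with the end of the blank, lay the blank flat and square on the middle of the rail in front of the low stop, and let the jaw spring back so that it grips the blank end to end with its nose over the blank's top edge. Leave the other two blanks where they lie.

Things in the scene. Friction and masses are not known exactly. Their poses are not given: they have to be found in the camera images.
- long_blank_center (a point): Centre of the longest blank: a plain square-section wooden bar, 130 mm long (its x axis), 38 x 38 mm across, about 0.14 kg, both ends square and alike. It lies on the bench on one long side, this point 19 mm above its underside. It and the second blank may change places.
- mid_blank_center (a point): Centre of the second blank, a wooden bar 100 x 34 x 34 mm (too short for the fixture), 17 mm above its underside. To be left alone.
- short_blank_center (a point): Centre of the third blank, a flat wooden block 85 x 45 x 22 mm, 11 mm above its underside. To be left alone.
- fixture_bed (a point): The fixture, screwed to the bench at a varying place and angle: a 230 x 90 x 14 mm wooden board with an aluminium rail, 28 mm wide and 22 mm high, on which the blank lies. This point: on the rail's top, 36 mm above the bench, under the centre of the clamped 130 mm blank. x points along the rail from stop to sprung jaw, y across, z up; the blank's length goes along x. 22 mm are free beside the rail under the blank.
- stop_top (a point): Middle of the top edge of the fixed stop's face (the side towards the jaw), same axes as the fixture: at x = -65 mm from the fixture's point. The stop is a steel block 50 mm wide, 22 mm thick, its top only 12 mm above the rail's top. Between stop and jaw nothing stands higher than the rail.
- jaw_nose (a point): Middle of the upright front face of the sprung jaw's nose (moves with the jaw; axes of the fixture). The jaw is a 40 mm wide steel block sliding on the rail; its upper part, the nose, overhangs its lower face by 6 mm towards the stop. The nose's face is 40 to 66 mm above the rail's top (this point 53 mm), so a blank on the rail just fits beneath. At rest it is 106 mm from the stop's face, less than the blank's length.
- end_plate_top (a point): Top of the upright end plate (10 mm thick, 56 mm wide) at the rail's far end behind the jaw, 34 mm above the rail's top, 120 mm from the fixture's point along x. Two guide pins run from it into the back of the jaw.
- spring_jaw (a joint): How far the jaw is pushed back along +x (m): 0 at rest, 0.040 at its end; 0.018 with the 130 mm blank clamped. The spring pushes it to the stop: 4 N at 0, 6.5 N at 0.018, 10 N at 0.040. To go down between stop and nose the blank must push it past 0.024: carried 13 to 22 mm above the rail its upper end meets the nose and pushes it; lowered to the rail, it passes under the nose and the jaw springs over it.

How it is judged:
On the way:
1. the sprung jaw is pushed back by the blank far enough for it to enter (value of joint spring_jaw above 0.022 m and distance between long_blank_center and jaw_nose below 0.08 m), for 0.1 s.
At the end, for the whole second after the job is handed in: The longest blank lies flat on the rail (its centre 15.5 to 22 mm above the rail's top), along it within 0.1 rad and level within 0.05 rad, centred within 4 mm lengthwise and 9 mm sideways, with the jaw sprung back onto its end and at rest (reading 0.0145 to 0.0215) (value of joint spring_jaw between 0.0145 and 0.0215 m and x of long_blank_center in the frame of fixture_bed between -0.004 and 0.004 m and y of long_blank_center in the frame of fixture_bed between -0.009 and 0.009 m and z of long_blank_center in the frame of fixture_bed between 0.0155 and 0.022 m and angle between the x axis of long_blank_center and the x axis of fixture_bed, either way round below 0.1 rad and angle between long_blank_center's own x axis and vertical between 1.52 and 1.62 rad and velocity of joint spring_jaw below 0.01 m/s); the robot touches nothing.
It fails at once if one of the other two blanks is moved by more than 25 mm (distance of any of mid_blank_center, short_blank_center from where it was at the start of the episode above 0.025 m).
It also fails if it takes over 38 s, if anything falls off the work surface, if the arm or the gripper's body presses on something with over 40 N, if the wrist force passes 120 N, or if a joint passes its speed limit or range.

## Working session

There is one attempt and no reset: what is moved stays moved. The work goes in short steps, Python scripts to look and compute and a tool call to move; the robot and the scene stay as the last step left them, time stands still between calls to the robot, and variables do not carry over. Pictures are saved under pics/ and viewed, at most 10 in all, crops included, and the job is handed in when it is done.

Besides the shell and the picture viewer there is one more tool, called after "Emit:" as name(argument=value, ...) on one line, values as JSON. arm_command: Moves the arm, as the interface text tells. Its arguments: {"type":"object","properties":{"dp":{"type":"array"},"spin":{"type":"array"},"jaw":{"type":"array"},"newtons":{"type":"number"}},"required":["dp","spin","jaw"]}

```bash
mkdir -p pics; python3 - <<'E'
from rig import r
import cv2,pickle
d={}
for n in("top","scene"):
    f=r.grab_frame(n);d[n]=f;cv2.imwrite(f"pics/{n}0.png",f["frame"][:,:,::-1]);print(n,f["K"],f["T"],[k for k in f])
pickle.dump(d,open("f0.pkl","wb"))
print(r.read_state())
E
```

```text
top [[430.16673006   0.         316.54794045]
 [  0.         430.16673006 196.50034468]
 [  0.           0.           1.        ]] [[ 0.01758528  0.99188653 -0.12590418  0.38520907]
 [-0.99978088  0.01887434  0.0090527   0.4140207 ]
 [ 0.01135561  0.1257174   0.9920011   1.03605987]
 [ 0.          0.          0.          1.        ]] ['frame', 'K', 'T']
scene [[519.37055995   0.         311.1420244 ]
 [  0.         519.37055995 198.95314755]
 [  0.           0.           1.        ]] [[-0.99353154 -0.05156655  0.10117296  0.63654866]
 [ 0.11350379 -0.478097    0.87094211  1.25787024]
 [ 0.00345901  0.87679197  0.48085744  0.55611885]
 [ 0.          0.          0.          1.        ]] ['frame', 'K', 'T']
{'t': 0.1, 'q': array([ 1.08107378,  0.46939701, -0.04859689,  1.53360755,  0.02410142,
        1.14096826, -0.08227711]), 'qvel': array([ 2.57316079e-05, -1.71565676e-03,  1.36264689e-03, -3.00836573e-03,
       -5.93126231e-04,  5.60162241e-04,  1.36617463e-03]), 'joint_torque': array([ 1.00848549e-03, -5.11516428e+01, -4.66180150e-02, -2.38390088e+01,
        1.07544454e-02,  4.39097392e-03,  2.96916710e-05]), 'tcp_pos': array([ 0.29995483, -0.60413547,  0.24932789]), 'tool_rot': array([-3.05686255e+00, -7.17158946e-01,  7.38525154e-04]), 'contact_force': array([-0.00737733, -0.02528481, -0.11542311]), 'moment': array([0.05180643, 0.00660442, 0.02292004]), 'finger_force': 0.0, 'finger_gap': 0.08570114561076705}
```

View pics/top0.png

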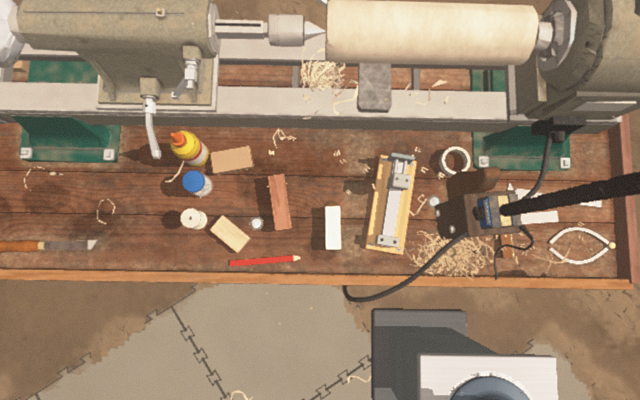

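View pics/scene0.png

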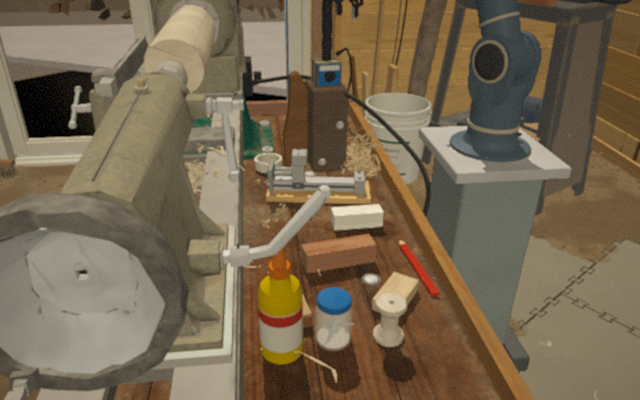

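The top view shows the brown blank at about (279,202), white one at (333,227), tan one at (230,233), and the fixture at (392,203) with its jaw at the upper end. The scene view agrees. I'll enlarge the top view.

```bash
python3 - <<'E'
import pickle,cv2
d=pickle.load(open("f0.pkl","rb"))
a=d["top"]["frame"][140:265,260:430,::-1]
cv2.imwrite("pics/c1.png",cv2.resize(a,None,fx=4.5,fy=4.5,interpolation=cv2.INTER_CUBIC))
a=d["scene"]["frame"][140:280,255:395,::-1]
cv2.imwrite("pics/c2.png",cv2.resize(a,None,fx=4.2,fy=4.2,interpolation=cv2.INTER_CUBIC))
E
```

```text
(no output)
```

View pics/c1.png

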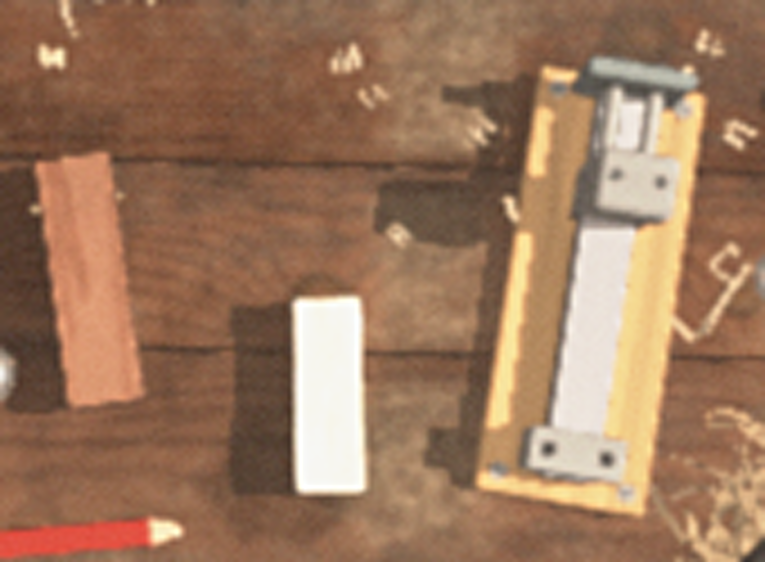

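View pics/c2.png

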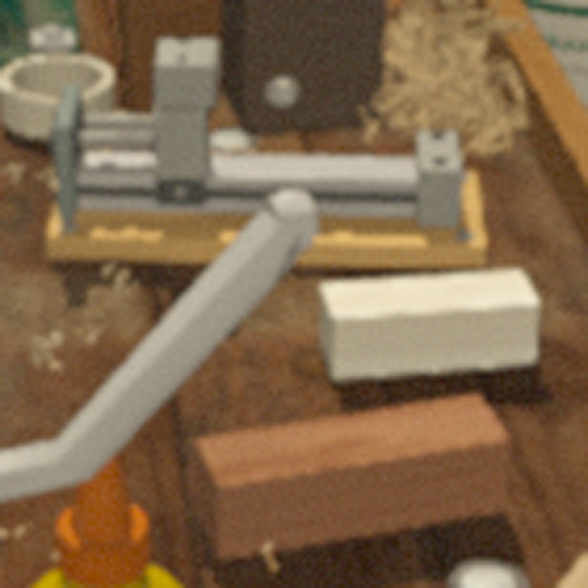

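```bash
cat > fit.py <<'E'
import pickle,numpy as np
from scipy.optimize import least_squares
d=pickle.load(open("f0.pkl","rb"))
def proj(c,P):
    T=d[c]["T"];p=(np.asarray(P)-T[:3,3])@T[:3,:3];p=p*[1,-1,-1];q=p@d[c]["K"].T
    return q[:,:2]/q[:,2:]
def t(u):return np.array(u)/4.5+[260,140]-.4
def s(u):return np.array(u)/4.2+[255,140]-.4
def fit(name,obs,x0,cams=("top","scene")):
    # obs: cam -> list of (pix, model pt mm, z included); world z = model z mm
    def res(x,full=False):
        c,sn=np.cos(x[2]),np.sin(x[2]);out=[]
        for cam in cams:
            px=np.array([o[0] for o in obs[cam]]);m=np.array([o[1](x) if callable(o[1]) else o[1] for o in obs[cam]],float)/1000
            W=np.c_[x[0]+c*m[:,0]-sn*m[:,1],x[1]+sn*m[:,0]+c*m[:,1],m[:,2]]
            out.append(proj(cam,W)-(t if cam=="top" else s)(px))
        return np.vstack(out) if full else np.vstack(out).ravel()
    f=least_squares(res,x0,loss="soft_l1");print(name,cams,f.x.round(4));return f.x,res(f.x,True).round(1)
def bl(l,w,h,T,S):
    # order: (+x,+y),(+x,-y),(-x,-y),(-x,+y)
    m=[(l/2,w/2,h),(l/2,-w/2,h),(-l/2,-w/2,h),(-l/2,w/2,h)]
    return {"top":list(zip(T,m)),"scene":list(zip(S,m))}
B=bl(130,38,38,[(38,163),(108,153),(143,397),(70,407)],[(217,485),(197,438),(480,397),(508,437)])
W=bl(100,34,34,[(295,297),(360,297),(365,492),(297,493)],[(330,320),(320,283),(522,270),(540,303)])
F={"top":[((535,427),(-65,25,48)),((630,440),(-65,-25,48)),((622,480),(-87,-25,48)),((525,467),(-87,25,48)),
 ((600,208),(41,20,102)),((673,217),(41,-20,102)),((592,58),(125,28,70)),((699,70),(125,-28,70)),
 ((545,67),lambda x:(x[3]*1000+115,45,14)),((705,92),lambda x:(x[3]*1000+115,-45,14)),((643,515),lambda x:(x[3]*1000-115,-45,14)),((478,487),lambda x:(x[3]*1000-115,45,14))],
"scene":[((420,168),(-65,25,48)),((420,135),(-65,-25,48)),((455,130),(-87,-25,48)),((463,160),(-87,25,48)),
 ((208,68),(41,20,102)),((218,42),(41,-20,102)),
 ((50,240),lambda x:(x[3]*1000+115,45,14)),((485,237),lambda x:(x[3]*1000-115,45,14))]}
for n,o,x0 in(("brown",B,[.5,.45,0]),("white",W,[.4,.35,0]),("fix",F,[.45,.2,0,.0])):
    for c in(("top",),("scene",),("top","scene")):
        x,rs=fit(n,o,x0,c)
    print(rs.tolist())
E
python3 fit.py
```

```text
brown ('top',) [0.4982 0.4911 0.1634]
brown ('scene',) [0.4977 0.4913 0.1578]
brown ('top', 'scene') [0.4979 0.4911 0.1614]
[[-0.2, -0.1], [0.2, -0.2], [-0.0, 0.4], [-0.1, 0.5], [-0.0, 0.3], [-0.8, -0.3], [-0.4, -0.9], [0.7, 0.6]]
white ('top',) [0.4411 0.3659 0.0303]
white ('scene',) [0.4405 0.3662 0.0231]
white ('top', 'scene') [0.4408 0.366  0.0279]
[[-0.0, 0.4], [0.0, 0.3], [-0.3, -0.0], [0.1, -0.1], [0.4, -0.3], [-0.2, 0.1], [-0.4, -0.1], [-0.4, 0.3]]
fix ('top',) [ 0.4876  0.2274 -0.1541  0.0142]
fix ('scene',) [ 0.4866  0.2277 -0.1261  0.0141]
fix ('top', 'scene') [ 0.4872  0.2275 -0.1514  0.0141]
[[-0.3, -0.6], [0.1, 0.2], [0.5, 0.9], [0.5, 0.1], [-1.5, -0.1], [0.3, 1.0], [-0.3, -0.9], [-0.1, 0.5], [-0.8, -0.4], [0.3, 0.3], [0.5, 0.5], [-0.5, 0.3], [-0.5, 0.4], [-1.3, -1.7], [0.1, -0.3], [-0.7, 2.5], [1.5, -0.4], [-0.1, -1.5], [-1.5, -0.6], [0.2, 2.4]]
```

Both cameras agree, and brown fits the 130 mm size. A tall object near top (490,210) may be in my travel path, so I'll check it.

```bash
python3 - <<'E'
import pickle,cv2,numpy as np
d=pickle.load(open("f0.pkl","rb"))
a=cv2.resize(d["top"]["frame"][90:270,420:640,::-1],(586,480),interpolation=cv2.INTER_CUBIC)
b=cv2.resize(d["scene"]["frame"][0:190,240:380,::-1],None,fx=2.5,fy=2.5,interpolation=cv2.INTER_CUBIC)
c=np.zeros((480,800,3),np.uint8);c[:,:450]=a[:,:450];c[:475,450:]=b
cv2.imwrite("pics/c3.png",c)
E
```

```text
(no output)
```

View pics/c3.png

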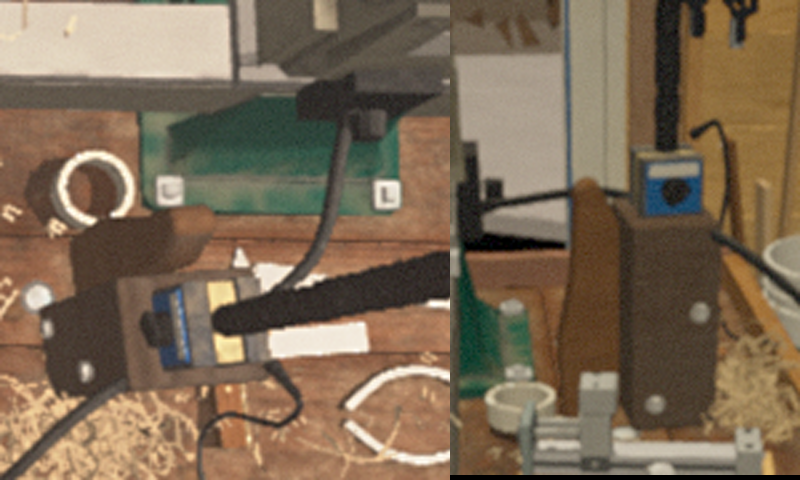

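The right-hand object is a box with a vertical black gooseneck: its base is at top (504,210) and scene (326,60), rising out of view. Triangulating it.

```bash
python3 - <<'E'
import pickle,numpy as np
d=pickle.load(open("f0.pkl","rb"))
def ray(c,u,v):
    K=d[c]["K"];T=d[c]["T"];k=np.array([(u-K[0,2])/K[0,0],-(v-K[1,2])/K[1,1],-1]);k=T[:3,:3]@k;return T[:3,3],k/np.linalg.norm(k)
def tri(a,b):
    A=0;B=0;
    for c,p in(("top",a),("scene",b)):
        o,k=ray(c,*p);M=np.eye(3)-np.outer(k,k);A=A+M;B=B+M@o
    return np.linalg.solve(A,B).round(3)
print("pole base",tri((504.5,210),(326,60)))
# pole upper: scene row 0 and top edge
o,k=ray("scene",328,0)
for s in(1.0,1.2,1.3,1.4,1.5):print((o+k*s).round(3))
o,k=ray("top",640,185)
for s in(.3,.4,.5,.6,.7):print((o+k*s).round(3))
def z(c,p,h):
    o,k=ray(c,*p);return (o+k*(h-o[2])/k[2]).round(3)
for p in((465,195),(468,235),(518,192),(522,229)):print("boxtop",z("top",p,.24))
print("box base",z("scene",(311,168),0),z("scene",(343,168),0))
print("woodtop", tri((497,170),(294,75)))
print("lathe rail edge",z("top",(300,122),.1), "pencil..")
E
```

```text
pole base [0.465 0.065 0.261]
[0.494 0.277 0.421]
[0.465 0.081 0.394]
[ 0.451 -0.017  0.38 ]
[ 0.436 -0.115  0.367]
[ 0.422 -0.213  0.353]
[0.425 0.232 0.801]
[0.438 0.171 0.723]
[0.451 0.11  0.644]
[0.465 0.049 0.566]
[ 0.478 -0.011  0.488]
boxtop [0.494 0.129 0.24 ]
boxtop [0.42  0.125 0.24 ]
boxtop [0.502 0.029 0.24 ]
boxtop [0.433 0.024 0.24 ]
box base [0.502 0.091 0.   ] [0.422 0.099 0.   ]
woodtop [0.542 0.063 0.229]
lathe rail edge [0.672 0.446 0.1  ] pencil..
```

The pole stands at about (0.465, 0.065), so the tool has to pass inside it at r ≈ 0.33–0.35.

Emit:
arm_command(dp=[[0.2, 4, 0.2], [0.2, 4, 0.2], [0.2, 4, 0.2], [0.2, 4, 0.2], [0.2, 4, 0.2], [0.2, 4, 0.2], [0.2, 4, 0.2], [0.2, 4, 0.2]], spin=[0.13, 0.13, 0.13, 0.13, 0.13, 0.13, 0.13, 0.13], jaw=[8.5, 8.5, 8.5, 8.5, 8.5, 8.5, 8.5, 8.5])

```text
t: 0.9
tcp_pos: [0.3158, -0.2828, 0.2661]
tool_rot: [-2.292, -2.148, 0.0]
contact_force: [1.3, 0.2, 1.5]
finger_gap: 0.085
finger_force: 0.0
```

Emit:
arm_command(dp=[[0, 3.5, 0], [0, 3.5, 0], [0, 3.5, 0], [0, 3.5, 0], [0, 3.5, 0], [0, 3.5, 0], [0, 3.5, 0], [0, 3.5, 0]], spin=[0.14, 0.14, 0.14, 0.14, 0.14, 0.14, 0.14, 0.14], jaw=[8.5, 8.5, 8.5, 8.5, 8.5, 8.5, 8.5, 8.5])

```text
t: 1.7
tcp_pos: [0.3157, -0.0032, 0.2662]
tool_rot: [0.8, 3.038, -0.001]
contact_force: [0.5, 0.3, -0.5]
finger_gap: 0.0845
finger_force: 0.0
```

Emit:
arm_command(dp=[[0, 3, 0], [0, 3, 0], [0, 3, 0], [0, 3, 0], [0, 3, 0], [0, 3, 0], [0, 3, 0], [0, 3, 0]], spin=[0.14, 0.14, 0.14, 0.14, 0.12, 0, 0, 0], jaw=[8.5, 8.5, 8.5, 8.5, 8.5, 8.5, 8.5, 8.5])

```text
t: 2.5
tcp_pos: [0.3159, 0.2363, 0.2663]
tool_rot: [-0.249, 3.131, -0.001]
contact_force: [0.9, 0.4, -0.4]
finger_gap: 0.0848
finger_force: 0.0
```

Emit:
arm_command(dp=[[2.28, 3.18, -1], [2.28, 3.18, -1], [2.28, 3.18, -1], [2.28, 3.18, -1], [2.28, 3.18, -1], [2.28, 3.18, -2], [2.28, 3.18, -3], [2.28, 3.18, -3]], spin=[0, 0, 0, 0, 0, 0, 0, 0], jaw=[8.5, 8.5, 8.5, 8.5, 8.5, 8.5, 8.5, 8.5])

```text
t: 3.3
tcp_pos: [0.4996, 0.4909, 0.1346]
tool_rot: [-0.249, 3.132, -0.001]
contact_force: [0.9, -0.1, 0.6]
finger_gap: 0.0848
finger_force: 0.0
```

Emit:
arm_command(dp=[[0, 0, 0], [0, 0, 0]], spin=[0, 0], jaw=[8.5, 8.5])

```text
t: 3.5
tcp_pos: [0.4978, 0.4897, 0.1341]
tool_rot: [0.25, -3.128, 0.003]
contact_force: [-0.1, -0.2, 0.8]
finger_gap: 0.0851
finger_force: 0.0
```

Emit:
arm_command(dp=[[0, 0.1, -3], [0, 0, -3], [0, 0, -2.5], [0, 0, -1.5], [0, 0, -0.8], [0, 0, 0]], spin=[0, 0, 0, 0, 0, 0], jaw=[8.5, 8.5, 8.5, 8.5, 8.5, 8.5], newtons=60)

```text
t: 4.1
tcp_pos: [0.4987, 0.4904, 0.0288]
tool_rot: [-0.249, 3.131, -0.0]
contact_force: [-0.6, -0.4, 0.1]
finger_gap: 0.0849
finger_force: 0.0
```

Emit:
arm_command(dp=[[0, 0, 0], [0, 0, 0], [0, 0, 0], [0, 0, 0], [0, 0, 0], [0, 0, 0], [0, 0, 0], [0, 0, 0]], spin=[0, 0, 0, 0, 0, 0, 0, 0], jaw=[3, 3, 3, 3, 3, 3, 3, 3], newtons=60)

```text
t: 4.9
tcp_pos: [0.4989, 0.4917, 0.0296]
tool_rot: [-0.25, 3.13, 0.003]
contact_force: [0.1, -0.3, 5.4]
finger_gap: 0.037
finger_force: 62.9
```

Emit:
arm_command(dp=[[0, 0, 2], [0, 0, 4], [0, 0, 4], [0, 0, 0]], spin=[0, 0, 0, 0], jaw=[3, 3, 3, 3])

```text
t: 5.3
tcp_pos: [0.4999, 0.4942, 0.1357]
tool_rot: [-0.249, 3.124, 0.013]
contact_force: [-0.8, 1.3, -1.3]
finger_gap: 0.037
finger_force: 62.1
```

Emit:
arm_command(dp=[[-0.69, -2.2, 0], [-0.69, -3.4, 0], [-0.69, -3.8, 0], [-0.69, -3.8, 0], [-0.69, -3.8, 0], [-0.69, -3.8, 0], [-0.69, -3, 0], [-0.69, -2, 0]], spin=[-0.039, -0.039, -0.039, -0.039, -0.039, -0.039, -0.039, -0.039], jaw=[3, 3, 3, 3, 3, 3, 3, 3])

```text
t: 6.1
tcp_pos: [0.4425, 0.2294, 0.1278]
tool_rot: [-0.246, -3.131, 0.005]
contact_force: [0.0, 0.1, -1.5]
finger_gap: 0.037
finger_force: 62.0
```

Emit:
arm_command(dp=[[0, 0, 0], [0, 0, 0], [0, 0, 0]], spin=[0, 0, 0], jaw=[3, 3, 3])

```text
t: 6.4
tcp_pos: [0.4436, 0.234, 0.1286]
tool_rot: [0.238, 3.132, 0.002]
contact_force: [0.5, 0.2, -2.0]
finger_gap: 0.0372
finger_force: 62.0
```

```bash
python3 - <<'E'
from rig import r
import cv2,pickle,numpy as np
d={}
for n in("top","scene"): d[n]=r.grab_frame(n)
pickle.dump(d,open("f1.pkl","wb"))
a=cv2.resize(d["top"]["frame"][145:255,350:430,::-1],None,fx=5,fy=5,interpolation=cv2.INTER_CUBIC)
b=cv2.resize(d["scene"]["frame"][120:220,250:330+50-40,::-1],None,fx=4.4,fy=4.4,interpolation=cv2.INTER_CUBIC)
c=np.zeros((550,800,3),np.uint8);c[:a.shape[0],:400]=a;c[:b.shape[0],400:400+b.shape[1]]=b[:,:400]
cv2.imwrite("pics/c4.png",c);s=r.read_state();print(s["t"],s["tcp_pos"],s["tool_rot"],s["contact_force"],s["moment"])
E
```

```text
6.5 [0.44344906 0.23409263 0.12848037] [-2.37227116e-01 -3.13259180e+00 -1.81579877e-03] [-0.09977303 -0.86940699 -1.3418672 ] [-0.02216714  0.05265878  0.01178066]
```

View pics/c4.png

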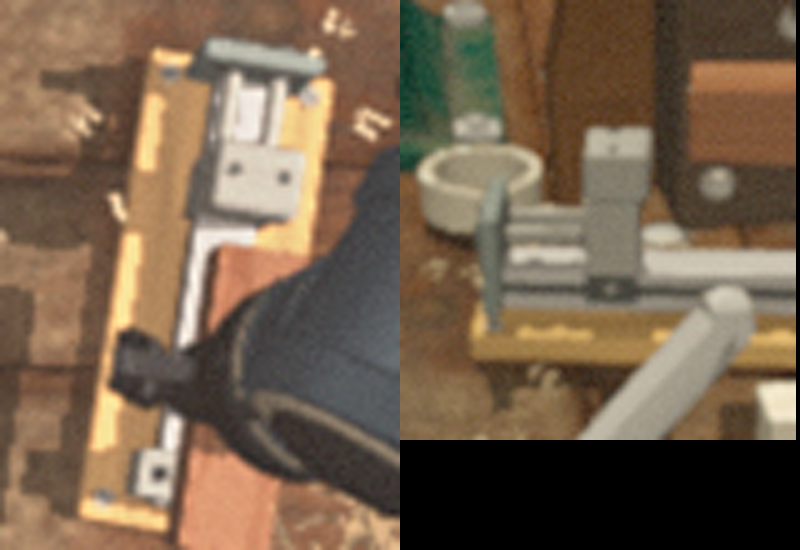

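The view shows the blank held square and parallel to the rail, its front end at about crop (215–290, 250), in front of the jaw. I'll check the predicted corners against that.

```bash
python3 - <<'E'
import fit,numpy as np,pickle
c,s=np.cos(-.151),np.sin(-.151)
def w(x,y,z,o):return [o[0]+c*x-s*y,o[1]+s*x+c*y,z]
o=(.4424,.2343)
P=np.array([w(.065,.019,.137,o),w(.065,-.019,.137,o),w(-.065,.019,.137,o)])
print(((fit.proj("top",P)+.4-[350,145])*5).round(0).tolist())
P=np.array([w(.065,.019,z,o) for z in(.137,.099)])
print(((fit.proj("scene",P)+.4-[250,120])*4.4+[400,0]).round(0).tolist())
o=(.4872,.2275)
P=np.array([w(.041,.02,.102,o),w(.041,-.02,.102,o),w(-.065,.025,.048,o),w(.125,.028,.07,o),w(.125,-.028,.07,o)])
print(((fit.proj("top",P)+.4-[350,145])*5).round(0).tolist())
P=np.array([w(.041,.02,.102,o),w(.041,.02,.076,o),w(.047,.02,.076,o)])
print(((fit.proj("scene",P)+.4-[250,120])*4.4+[400,0]).round(0).tolist())
E
```

```text
brown ('top',) [0.4982 0.4911 0.1634]
brown ('scene',) [0.4977 0.4913 0.1578]
brown ('top', 'scene') [0.4979 0.4911 0.1614]
[[-0.2, -0.1], [0.2, -0.2], [-0.0, 0.4], [-0.1, 0.5], [-0.0, 0.3], [-0.8, -0.3], [-0.4, -0.9], [0.7, 0.6]]
white ('top',) [0.4411 0.3659 0.0303]
white ('scene',) [0.4405 0.3662 0.0231]
white ('top', 'scene') [0.4408 0.366  0.0279]
[[-0.0, 0.4], [0.0, 0.3], [-0.3, -0.0], [0.1, -0.1], [0.4, -0.3], [-0.2, 0.1], [-0.4, -0.1], [-0.4, 0.3]]
fix ('top',) [ 0.4876  0.2274 -0.1541  0.0142]
fix ('scene',) [ 0.4866  0.2277 -0.1261  0.0141]
fix ('top', 'scene') [ 0.4872  0.2275 -0.1514  0.0141]
[[-0.3, -0.6], [0.1, 0.2], [0.5, 0.9], [0.5, 0.1], [-1.5, -0.1], [0.3, 1.0], [-0.3, -0.9], [-0.1, 0.5], [-0.8, -0.4], [0.3, 0.3], [0.5, 0.5], [-0.5, 0.3], [-0.5, 0.4], [-1.3, -1.7], [0.1, -0.3], [-0.7, 2.5], [1.5, -0.4], [-0.1, -1.5], [-1.5, -0.6], [0.2, 2.4]]
[[220.0, 243.0], [308.0, 258.0], [174.0, 549.0]]
[[691.0, 91.0], [690.0, 163.0]]
[[209.0, 206.0], [299.0, 221.0], [143.0, 447.0], [206.0, 35.0], [326.0, 56.0]]
[[646.0, 158.0], [647.0, 206.0], [634.0, 206.0]]
```

Emit:
arm_command(dp=[[0, 0, -1.5], [0, 0, -2], [0, 0, -1.05], [0, 0, 0], [0.5, -0.07, 0], [0.5, -0.08, 0], [0.5, -0.08, 0], [0, 0, 0]], spin=[0, 0, 0, 0, 0, 0, 0, 0], jaw=[3, 3, 3, 3, 3, 3, 3, 3])

```text
t: 7.3
tcp_pos: [0.4599, 0.2304, 0.0834]
tool_rot: [0.242, 3.131, 0.001]
contact_force: [-0.1, 0.0, -1.4]
finger_gap: 0.0371
finger_force: 62.0
```

Emit:
arm_command(dp=[[0.4, -0.06, 0], [0.4, -0.06, 0], [0.4, -0.06, 0], [0, 0, 0]], spin=[0, 0, 0, 0], jaw=[3, 3, 3, 3])

```text
t: 7.7
tcp_pos: [0.47, 0.2287, 0.0828]
tool_rot: [-0.24, -3.131, 0.0]
contact_force: [-4.5, 0.5, 1.1]
finger_gap: 0.0372
finger_force: 62.2
```

Emit:
arm_command(dp=[[0.5, -0.07, 0], [0.5, -0.08, 0], [0.5, -0.08, 0], [0.5, -0.08, 0], [0.3, -0.04, 0], [0, 0, 0], [0, 0, 0]], spin=[0, 0, 0, 0, 0, 0, 0], jaw=[3, 3, 3, 3, 3, 3, 3])

```text
t: 8.4
tcp_pos: [0.4913, 0.2254, 0.0826]
tool_rot: [-0.238, -3.129, 0.002]
contact_force: [-7.7, 0.6, 3.2]
finger_gap: 0.0372
finger_force: 62.5
```

```bash
python3 - <<'E'
from rig import r
import cv2,pickle,numpy as np
d={}
for n in("top","scene"): d[n]=r.grab_frame(n)
a=cv2.resize(d["top"]["frame"][145:255,350:430,::-1],None,fx=5,fy=5,interpolation=cv2.INTER_CUBIC)
b=cv2.resize(d["scene"]["frame"][120:220,260:350,::-1],None,fx=4.4,fy=4.4,interpolation=cv2.INTER_CUBIC)
c=np.zeros((550,800,3),np.uint8);c[:a.shape[0],:400]=a;c[:b.shape[0],400:400+b.shape[1]]=b[:,:400]
cv2.imwrite("pics/c5.png",c);s=r.read_state();print(s["t"],s["tcp_pos"],s["tool_rot"],s["contact_force"],s["moment"])
x=s["tcp_pos"]-[.4872,.2275,0];print("xf",x[0]*.9886-x[1]*.1508-.0011,x[0]*.1508+x[1]*.9886)
E
```

```text
8.5 [0.49126559 0.22542938 0.0826357 ] [-2.38364427e-01 -3.12911690e+00  1.90002549e-03] [-7.8700019   0.22865786  2.66424597] [-0.05014686  1.27915304 -0.16019466]
xf 0.003231496126446561 -0.001433922236915414
```

View pics/c5.png

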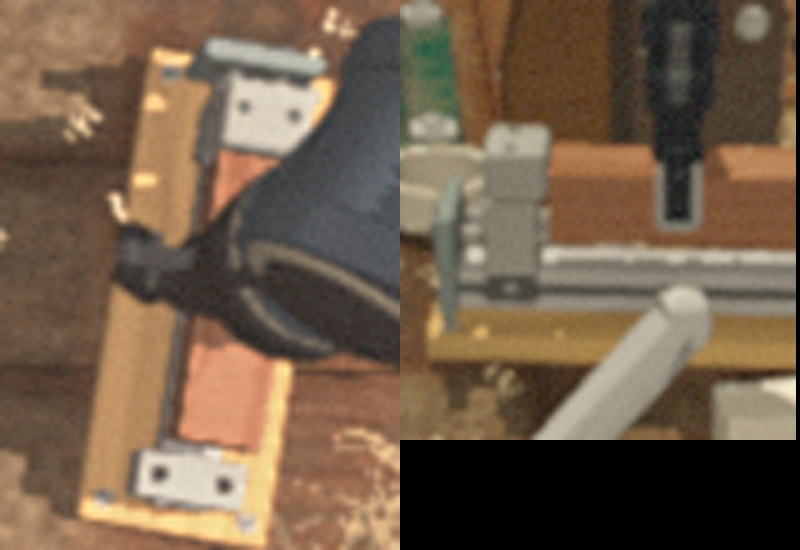

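The blank has pushed the jaw back and its rear end is just ahead of the stop. I'll push about 2.5 mm further for margin, then lower.

Emit:
arm_command(dp=[[0.25, 0.05, 0], [0, 0, 0], [0, 0, -0.4], [0, 0, -0.4], [0, 0, -0.4], [0, 0, 0]], spin=[0, 0, 0, 0, 0, 0], jaw=[3, 3, 3, 3, 3, 3])

```text
t: 9.1
tcp_pos: [0.4932, 0.2261, 0.07]
tool_rot: [-0.237, -3.128, 0.002]
contact_force: [-7.0, 1.3, -0.2]
finger_gap: 0.0372
finger_force: 62.2
```

Emit:
arm_command(dp=[[0, 0, -0.3], [0, 0, -0.2], [0, 0, 0], [0, 0, 0]], spin=[0, 0, 0, 0], jaw=[3, 3, 3, 3])

```text
t: 9.5
tcp_pos: [0.4936, 0.2264, 0.0657]
tool_rot: [-0.236, -3.13, 0.002]
contact_force: [-6.9, -0.1, 1.1]
finger_gap: 0.0372
finger_force: 62.7
```

Emit:
arm_command(dp=[[0, 0, -0.15], [0, 0, -0.1], [0, 0, 0], [0, 0, 0]], spin=[0, 0, 0, 0], jaw=[3, 3, 3, 3])

```text
t: 9.9
tcp_pos: [0.4936, 0.2264, 0.0656]
tool_rot: [-0.236, -3.131, 0.004]
contact_force: [-13.8, -4.6, 24.1]
finger_gap: 0.0371
finger_force: 65.3
```

```bash
python3 - <<'E'
from rig import r
import cv2,pickle,numpy as np
d={}
for n in("top","scene"): d[n]=r.grab_frame(n)
a=cv2.resize(d["top"]["frame"][145:255,350:430,::-1],None,fx=5,fy=5,interpolation=cv2.INTER_CUBIC)
b=cv2.resize(d["scene"]["frame"][120:220,260:350,::-1],None,fx=4.4,fy=4.4,interpolation=cv2.INTER_CUBIC)
c=np.zeros((550,800,3),np.uint8);c[:a.shape[0],:400]=a;c[:b.shape[0],400:400+b.shape[1]]=b[:,:400]
cv2.imwrite("pics/c6.png",c);s=r.read_state();print(s["t"],s["tcp_pos"],s["contact_force"],s["moment"])
x=s["tcp_pos"]-[.4872,.2275,0];print("xf",x[0]*.9886-x[1]*.1508-.0011,x[0]*.1508+x[1]*.9886)
E
```

```text
10.0 [0.49357366 0.22637108 0.06555201] [-12.90867176  -4.04004747  22.53237364] [-0.72768778  2.52226097  0.10376093]
xf 0.005371244798910343 -0.00015490219564101722
```

View pics/c6.png

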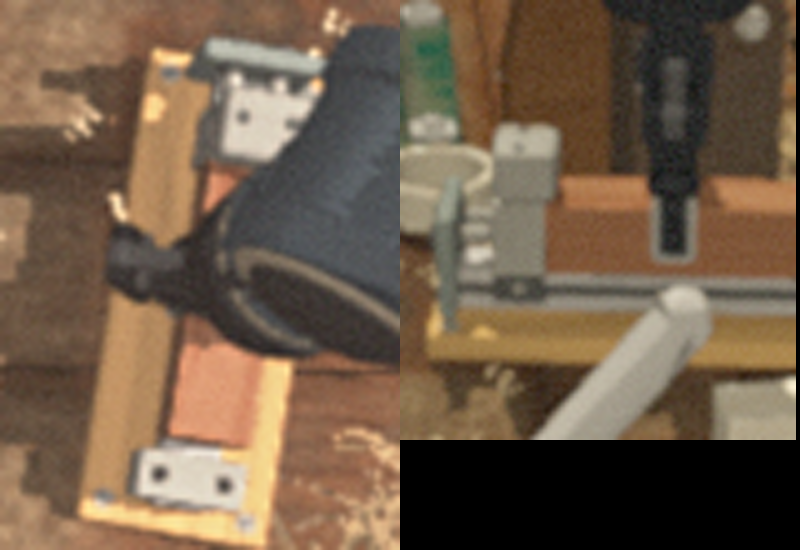

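The blank is down on the rail with the nose over its top edge, and there is a small gap at the stop (crop y≈445). I'll relieve the down-force, ease it toward the stop, and release.

Emit:
arm_command(dp=[[0, 0, 0.25], [-0.2, 0.03, 0], [-0.2, 0.03, 0], [0, 0, 0]], spin=[0, 0, 0, 0], jaw=[3, 3, 3, 3])

```text
t: 10.4
tcp_pos: [0.4898, 0.227, 0.0657]
tool_rot: [-0.236, -3.13, 0.0]
contact_force: [-6.7, 0.9, 1.7]
finger_gap: 0.0373
finger_force: 62.6
```

Emit:
arm_command(dp=[[0, 0, 0], [0, 0, 0], [0, 0, 0], [0, 0, 0], [0, 0, 0], [0, 0, 0], [0, 0, 0], [0, 0, 0]], spin=[0, 0, 0, 0, 0, 0, 0, 0], jaw=[4.2, 5, 6, 7.5, 8, 8, 8, 8])

```text
t: 11.2
tcp_pos: [0.4919, 0.2263, 0.0658]
tool_rot: [-0.24, -3.132, -0.0]
contact_force: [-1.0, 0.9, -0.5]
finger_gap: 0.0801
finger_force: 0.0
```

Emit:
arm_command(dp=[[0, 0, 1], [0, 0, 2], [0, 0, 3], [0, 0, 4], [0, 0, 4], [0, 0, 2]], spin=[0, 0, 0, 0, 0, 0], jaw=[8, 8, 8, 8, 8, 8])

```text
t: 11.8
tcp_pos: [0.4927, 0.2277, 0.2301]
tool_rot: [0.238, 3.128, 0.004]
contact_force: [0.7, -1.2, 0.2]
finger_gap: 0.0803
finger_force: 0.0
```

Emit:
arm_command(dp=[[-2, 3, 1], [-2, 4, 1], [-2, 4, 1], [-2, 4, 0], [0, 0, 0], [0, 0, 0]], spin=[0, 0, 0, 0, 0, 0], jaw=[8, 8, 8, 8, 8, 8])

```text
t: 12.4
tcp_pos: [0.4107, 0.3774, 0.2565]
tool_rot: [0.234, 3.132, 0.001]
contact_force: [0.8, -0.7, 0.1]
finger_gap: 0.0801
finger_force: 0.0
```

```bash
python3 - <<'E'
from rig import r
import cv2,pickle,numpy as np
d={}
for n in("top","scene"): d[n]=r.grab_frame(n)
pickle.dump(d,open("f2.pkl","wb"))
a=cv2.resize(d["top"]["frame"][145:255,350:430,::-1],None,fx=5,fy=5,interpolation=cv2.INTER_CUBIC)
b=cv2.resize(d["scene"]["frame"][120:220,260:350,::-1],None,fx=4.4,fy=4.4,interpolation=cv2.INTER_CUBIC)
c=np.zeros((550,800,3),np.uint8);c[:a.shape[0],:400]=a;c[:b.shape[0],400:400+b.shape[1]]=b[:,:400]
cv2.imwrite("pics/c7.png",c);s=r.read_state();print(s["t"],s["tcp_pos"],s["contact_force"],s["moment"])
E
```

```text
12.5 [0.41258571 0.37521753 0.25581221] [0.69769071 0.00258381 0.09932409] [-0.01193313  0.01031755  0.03805195]
```

View pics/c7.png

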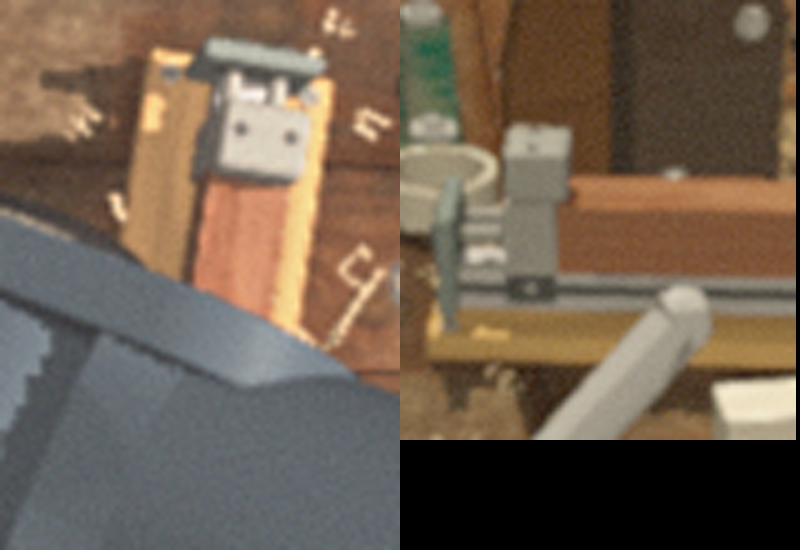

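The jaw has closed further onto the blank's end: its holes moved from crop (235,170) at rest to (240,130). I'll measure the jaw travel more finely.

```bash
python3 - <<'E' | tail -4
import fit,pickle,cv2,numpy as np
f1=pickle.load(open("f1.pkl","rb"));f2=pickle.load(open("f2.pkl","rb"))
c,s=np.cos(-.151),np.sin(-.151)
for cam,(x0,y0,x1,y1) in(("top",(392,173,412,190)),("scene",(291,148,309,168))):
    g=lambda f:cv2.resize(cv2.cvtColor(f[cam]["frame"],cv2.COLOR_RGB2GRAY),None,fx=8,fy=8,interpolation=cv2.INTER_CUBIC)
    m=cv2.matchTemplate(g(f2),g(f1)[y0*8:y1*8,x0*8:x1*8],cv2.TM_CCOEFF_NORMED);_,v,_,l=cv2.minMaxLoc(m)
    sh=np.array(l)/8-[x0,y0]
    P=lambda q:fit.proj(cam,[[.4872+c*(.046+q),.2275+s*(.046+q),.095]])[0]
    e=P(.018)-P(0);print(cam,v,sh,e,"q",.018*sh@e/(e@e))
E
```

```text
fix ('top', 'scene') [ 0.4872  0.2275 -0.1514  0.0141]
[[-0.3, -0.6], [0.1, 0.2], [0.5, 0.9], [0.5, 0.1], [-1.5, -0.1], [0.3, 1.0], [-0.3, -0.9], [-0.1, 0.5], [-0.8, -0.4], [0.3, 0.3], [0.5, 0.5], [-0.5, 0.3], [-0.5, 0.4], [-1.3, -1.7], [0.1, -0.3], [-0.7, 2.5], [1.5, -0.4], [-0.1, -1.5], [-1.5, -0.6], [0.2, 2.4]]
top 0.9820016026496887 [ 1.25  -7.875] [ 1.16077038 -7.89232023] q 0.017990631245557113
scene 0.9422956109046936 [-8.25 -0.25] [-8.21849975 -0.1505079 ] q 0.01807295734988731
```

Both cameras put the jaw at 0.018, so the blank is clamped against the stop. Handing in.

```bash
python3 -c "
from rig import r
print(r.close_job())"
```

```text
the job is handed in; nothing more can be done
None
```

I loaded the longest (brown) blank into the fixture and handed the job in at about 12.5 s. The jaw measures 0.018 m in both cameras, its nose is over the blank's top edge, and the other two blanks were not touched; the hand-in returned no verdict.

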